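# Hold a sample cell in the colour checker's beam

## Robot

A 7-joint arm with a two-finger parallel gripper is mounted at the origin on the work surface. World frame = base frame: x ahead of the robot, y to its left, z up, the work surface at z = 0. Lengths are in m, angles in degrees, forces in N, time in s.
With the tool pointing down it reaches from about 0.425 to 0.875 m from the base axis. Payload 4.7 kg.
Tool frame: the origin (TCP) lies midway between the tips of the shut fingers; the grasp point (between the pads) lies 19 mm behind it; z points along the fingers, y is the direction in which the jaws open and shut (so a half turn about z gives the same grasp; the last joint's range is limited). The gripper opens to 87 mm and grips with 3 to 60 N. Pads are 19 mm wide; open, the fingers measure 117 mm over their backs; the gripper's body (75 mm by 190 mm) begins 51 mm behind the grasp point.
Start: joints at [74.949, 18.392, -4.016, 83.108, 1.295, 78.541, -3.26], TCP at [0.178, -0.625, 0.223] pointing down, gripper open.
Joint ranges: [-163.93, 163.93], [-17.29, 119.83], [-79.2, 71.16], [3.27, 140.29], [-89.18, 269.18], [5.43, 117.66], [-154.24, 154.24]. Speed limits (degrees/s): [147.25, 147.25, 180, 180, 180, 180, 180].

## Interface

Orientations are given as [roll, pitch, yaw] about the fixed x, y, z axes, in that order (R = Rz(yaw) Ry(pitch) Rx(roll)).
In Python, from cell import env gives the robot as it stands. The module is installed in compiled form; this text tells all that it offers.
- The arm moves only by the tool servo_tool, never from a script. Its argument "plan" is a list of rows, each a list of 3 entries, a list of its own where there are three numbers: the opening, from 0 (shut) to 1 (fully open), then the shift along the tool's x, y, z in cm, then the turn, a rotation vector about the tool's x, y, z in degrees. A call has 1 to 20 rows; each row shifts and turns the pose as measured when the row begins, along the tool's axes as they then stand; what a row does not reach is not made up. A row lasts 1/12 s, in which the tool goes at most 41.7 mm and 7.16 degrees, less where a joint would pass 70% of its speed; a pose out of reach is approached as far as the arm can. A call is refused whole if a number of a shift passes 4.17 or a number of a turn 7.16, either way. A call with a gripper value outside its range is refused whole. The fingers move at their own pace and stop on an object; "force" is the grip in N (left out, the last holds). Time passes only in rows, so rows that do not move let the fingers close. It gives the time, the measured TCP pose, the force and the opening at its end, in the units of the state.
- env.get_obs(): the state, without advancing time (a new reading comes with each control period).
- env.read_camera(name): name is "side" or "top"; returns a dict with "image" (420x560x3 uint8, blue, green, red), "fx", "fy", "cx", "cy" (pixels), "rvec" (rotation vector, rad) and "tvec" (3), from world to camera coordinates, as OpenCV has them. Camera axes: x right, y down, z forward; pixel columns grow to the right and rows downward; lengths in m; the calibration is good to about 2 mm. A picture is of the moment at which its call begins. There is no depth.
- env.sign_off(): hands the job in, once; it reports no verdict.
The state is a dict: "time_s": time; "qpos": joint angles; "joint_velocities": joint speeds; "effort": joint torques, N m; "tool_pos": TCP position; "tool_rot": TCP orientation; "force": force on the tool from outside, world axes, zero at the start; "wrist_torque": the same for the moment, N m; "grip_width": finger opening in m.
Only numpy, scipy, OpenCV 4.12 (cv2) and the standard library are available. Lean on these libraries where they do the work, as an engineer would, in place of code of your own. Each camera call takes 0.05 s, during which the arm holds its last target. There are 200 camera calls.

## Task

On the illustrator's desk, open the colour checker's shutter by sliding its orange grip all the way to the end stop at the green mark. Then take the blue sample cell out of the wooden rack, gripping it by its two frosted white faces only and never by its clear coloured faces, and hold it upright in the middle of the checker's light path, the light passing in through one coloured face and out of the opposite one. Finish while still holding it there, in the air, touching nothing but the fingers, and leave the other two cells undisturbed in their pockets.

Things in the scene. Friction and masses are not known exactly. Their poses are not given: they have to be found in the camera images.
- shutter (a joint): shutter slide of the colour checker, m: 0 = closed (red mark), 0.060 = fully open at the end stop (green mark). Starts between 0 and 0.015. It slides along +x of light_path, stays where it is left, and takes about 2 N to move.
- shutter_grip (a point): the orange slide grip: an upright block, 26 mm along its sliding direction (x), 20 mm across (y), 50 mm tall. The point is on its middle axis, 20 mm below its top and 52 mm above the desk. Axes as light_path; it slides open along +x. Across (y) 30 mm or more is free on either side; on the -y side the blue housing begins 50 mm away with a low rear part (52 mm above the desk), its tall part (94 mm) 84 mm away.
- light_path (a point): the middle of the light path, 80 mm above the desk, half-way between the lamp lens in the blue housing (+y side) and the receiver lens in the white housing (-y side), over a short white cross-mark; y is along the beam (12 mm thick), z up. The housings stand 80 mm apart, are 64 mm wide (x), their tops 14 mm above this point; the gap's floor is 68 mm below it. Open above and to both x sides.
- blue_cell_center (a point): blue sample cell, a solid upright glass block, 24 x 24 mm, 76 mm tall, about 70 g; the point is its centre. Frosted white faces look along its +x and -x (grip these, 24 mm apart), clear blue ones along +y and -y; the 3 mm frosted layers show as white edges of the top. It stands loosely (1 mm play) in a rack pocket, foot 5 mm and centre 43 mm above the desk. Lift straight up.
- green_cell_center (a point): the green sample cell, otherwise the same as the blue one (point at its centre); leave it in its pocket.
- amber_cell_center (a point): the amber sample cell, otherwise the same as the blue one (point at its centre); leave it in its pocket.
- rack: wooden rack fixed to the desk, 60 x 210 mm, 14 mm high, origin under its centre, with three square pockets 9 mm deep at y = -70, 0 and 70 mm of its frame; the cells stand in them in any order, all with their frosted faces towards +x and -x of the rack.
- checker: colour checker, fixed to the desk: grey base 12 mm thick, from -0.07 to 0.09 m in x and -0.113 to 0.183 m in y of its frame, with two housings and, beyond the blue one at y = 0.150, the slide. Origin on the desk under the light path, axes as light_path.
Things that resemble listed ones, but are neither listed nor needed, are in the scene too. Of the things like the rack, leave any that is pink; of the rest the larger one is meant.

How it is judged (in metres and radians):
On the way, in this order (a step that is already met when the one before it is completed fails the run):
1. the shutter slide is at its open end stop (within 4 mm) while the blue cell is still in its pocket (value of joint shutter above 0.056 m and height (world z) of blue_cell_center below 0.06 m), for 0.2 s.
2. the blue cell is out of the rack, gripped on both frosted faces, its centre at least 70 mm above the desk (height (world z) of blue_cell_center above 0.07 m and contact force between each of blue_cell_c1, blue_cell_c2 and the fingers above 2 N and value of joint shutter above 0.056 m), for 0.1 s.
At the end, for the whole second after the job is handed in: Shutter within 4 mm of its open stop; blue cell held on both frosted faces, touching only the fingers, at rest, centred in the light path (7 mm across, 15 mm along the beam, 14 mm in height), upright (0.12 rad), clear faces square to the beam (0.15 rad); other cells moved under 12 mm (value of joint shutter above 0.056 m and contact force between each of blue_cell_c1, blue_cell_c2 and the fingers above 2 N and contact force between blue_cell and checker below 0.05 N and contact force between blue_cell and rack below 0.05 N and x of blue_cell_center in the frame of light_path between -0.007 and 0.007 m and y of blue_cell_center in the frame of light_path between -0.015 and 0.015 m and z of blue_cell_center in the frame of light_path between -0.014 and 0.014 m and height (world z) of blue_cell_center above 0.06 m and angle between the y axis of blue_cell_center and the y axis of light_path, either way round below 0.15 rad and angle between blue_cell_center's own z axis and vertical below 0.12 rad and linear speed of blue_cell below 0.02 m/s and distance of each of green_cell_center, amber_cell_center from where it was at the start of the episode below 0.012 m); the arm keeps its last pose, push and grip.
It fails at once if the fingers press on a clear coloured part of the blue cell (over 1 N) (contact force between blue_cell_c0 and the fingers above 1 N).
It fails at once if one of the other cells is moved (over 12 mm) (not (distance of each of green_cell_center, amber_cell_center from where it was at the start of the episode below 0.012 m)).
It also fails if it takes over 53 s, if anything falls off the work surface, if the arm or the gripper's body presses on something with over 40 N, if the wrist force passes 120 N, or if a joint passes its speed limit or range.

## Working session

There is one attempt and no reset: what is moved stays moved. The work goes in short steps, Python scripts to look and compute and a tool call to move; the robot and the scene stay as the last step left them, time stands still between calls to the robot, and variables do not carry over. Pictures are saved under pics/ and viewed, about 8 in all and at most 12, crops included, and the job is handed in when it is done.

Besides the shell and the picture viewer there is one more tool, called after "Request:" by a JSON object that holds its "fn" and its "kwargs". servo_tool: Moves the arm, as the interface text tells. Its arguments: {"type":"object","properties":{"plan":{"type":"array"},"force":{"type":"number"}},"required":["plan"]}

```bash
mkdir -p pics
cat > h.py <<'E'
import numpy as np, cv2
from cell import env
def cam(n):
    c=env.read_camera(n); c['image']=np.ascontiguousarray(c['image']); return c
def ray(c,u,v,z):
    R=cv2.Rodrigues(np.array(c['rvec'],float))[0]; t=np.array(c['tvec'],float).ravel()
    d=R.T@np.array([(u-c['cx'])/c['fx'],(v-c['cy'])/c['fy'],1]); o=-R.T@t
    return o+d*(z-o[2])/d[2]
def proj(c,P):
    K=np.array([[c['fx'],0,c['cx']],[0,c['fy'],c['cy']],[0,0,1.]])
    return cv2.projectPoints(np.array(P,float).reshape(-1,1,3),np.array(c['rvec'],float),np.array(c['tvec'],float),K,None)[0].reshape(-1,2)
E
python3 - <<'E'
from h import *
for n in('top','side'):
    c=cam(n); cv2.imwrite(f'pics/{n}0.png',c['image'])
    R=cv2.Rodrigues(np.array(c['rvec']))[0]; print(n,c['fx'],-R.T@np.array(c['tvec']).ravel(), R[2])
print(env.get_obs())
E
```

```text
top 517.8757063499924 [0.38734641 0.05329228 1.25062086] [ 0.10417226  0.0035161  -0.99455305]
side 479.5505238143241 [0.0971698  0.43456698 0.75504926] [ 0.46181152 -0.45523903 -0.76124079]
{'time_s': 0.1, 'qpos': array([74.94841832, 18.43503671, -4.01330029, 83.16656328,  1.29541842,
       78.5393124 , -3.25992471]), 'joint_velocities': array([ 0.01206577, -0.16482878, -0.0498713 , -0.09330011,  0.0091465 ,
        0.06980999,  0.0311985 ]), 'effort': array([-3.02455519e-04, -4.92569160e+01, -4.06231899e-01, -3.13397920e+01,
       -6.45888364e-02,  3.95369763e-02,  3.08952770e-05]), 'tool_pos': array([ 0.17742879, -0.62482258,  0.22157984]), 'tool_rot': array([-1.79904328e+02,  6.41455116e-03,  1.58591932e+01]), 'force': array([-0.2919285 ,  0.63131801, -0.3697248 ]), 'wrist_torque': array([-0.04538263,  0.00437115,  0.04468982]), 'grip_width': 0.08692019939545331}
```

View pics/top0.png

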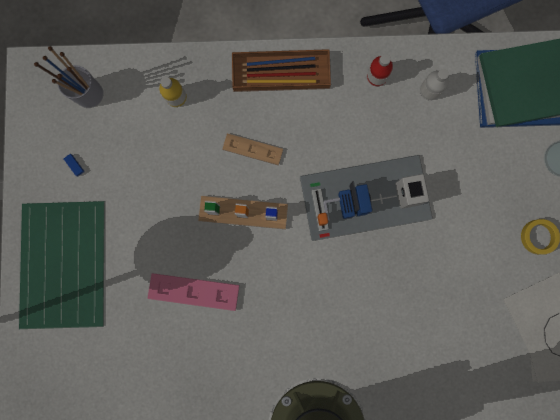

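View pics/side0.png

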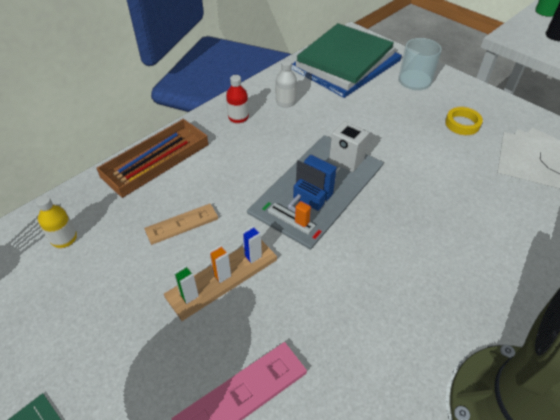

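The top view shows the occupied wooden rack at about (243,212), with green (210,207), amber (241,210) and blue (271,213) cells. The checker is at about (367,197), its orange grip at (323,218), the red mark at (324,235) and the green mark at (315,184).

Possible confusions:
- **Rack:** the pink rack (193,291) and the small empty wooden rack (253,149).
- **Blue cell:** the blue eraser (74,165) and the blue housing (355,200).
- **Orange grip:** the amber cell (241,210).

I choose the occupied, larger wooden rack and its blue cell, and check them in one close crop with masks.

Run:
```python
from h import *
out=[]
for n,box in(('top',(190,140,450,250)),('side',(160,110,400,330))):
    c=cam(n); im=c['image']; hsv=cv2.cvtColor(im,cv2.COLOR_BGR2HSV)
    x0,y0,x1,y1=box
    def blobs(lo,hi,mn):
        m=cv2.inRange(hsv,np.array(lo),np.array(hi)); w=np.zeros_like(m); w[y0:y1,x0:x1]=m[y0:y1,x0:x1]
        k,_=cv2.findContours(w,cv2.RETR_EXTERNAL,cv2.CHAIN_APPROX_NONE)
        return [q for q in k if cv2.contourArea(q)>=mn]
    for nm,lo,hi,z in(('blue',(110,150,60),(128,255,255),.081),('green',(45,100,40),(80,255,255),.081),('orange',(5,190,130),(16,255,255),.072),('red',(0,150,100),(4,255,255),.012),('red2',(174,150,100),(180,255,255),.012)):
        for q in blobs(lo,hi,6):
            r=cv2.minAreaRect(q); print(n,nm,np.round(r[0],1),np.round(r[1],1),round(r[2],1),np.round(ray(c,*r[0],z)[:2],4))
    # grey base & wood
    out.append((n,im[y0:y1,x0:x1]))
    np.save(n+'.npy',im)
for n,i in out: 
    f=3 if n=='top' else 2.6
    cv2.imwrite(f'pics/{n}1.png',cv2.convertScaleAbs(cv2.resize(i,None,fx=f,fy=f,interpolation=cv2.INTER_CUBIC),alpha=1.5 if n=='top' else 1))
```

```text
top blue [271.  211.5] [10.  7.] 0.0 [0.5036 0.0923]
top green [211.8 206.4] [14.8  7.8] 14.0 [0.5191 0.2267]
top green [314.6 184.2] [2.6 9. ] 80.5 [ 0.5632 -0.0088]
top red [324.  234.7] [2.5 8.4] 80.5 [ 0.451  -0.0308]
side blue [247.7 242.5] [12.1 30.8] 17.1 [0.4902 0.1091]
side green [180.7 281.8] [13.2 30. ] 15.6 [0.5093 0.2424]
side green [266.2 205.8] [2.8 9.2] 45.0 [0.5285 0.0259]
side orange [214.8 261.3] [11.8 29.1] 17.7 [0.506  0.1726]
side orange [301.6 213.5] [13.5 22.2] 9.5 [ 0.4736 -0.0126]
side red [316.5 234. ] [2.1 9.2] 45.0 [ 0.4499 -0.0337]
side red [173.  149.4] [ 2.4 31. ] 59.0 [0.8484 0.0145]
side red [238.1 120.2] [ 3.5 16. ] 86.2 [ 0.8202 -0.1624]
```

View pics/top1.png

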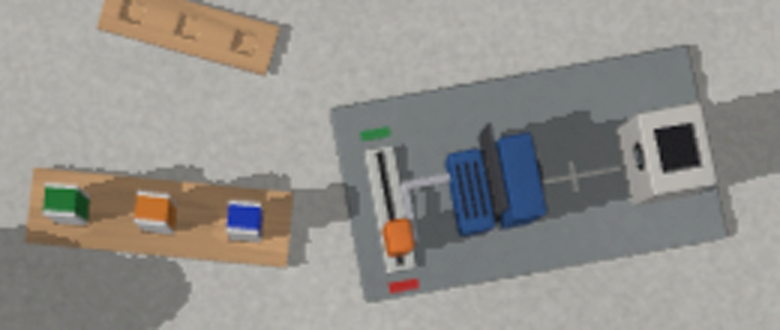

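The crop confirms the blue cell at crop (245,217), standing in the larger wooden rack. It also shows the checker base corners, the cross-mark at crop (574,177) and the orange grip at (398,237). Next I fit the frames from these.

```bash
cat > fit.py <<'E'
from h import *
def rigid(A,B):
    A,B=np.array(A),np.array(B); a,b=A.mean(0),B.mean(0)
    U,_,V=np.linalg.svd((A-a).T@(B-b)); R=V.T@np.diag([1,np.linalg.det(V.T@U.T)])@U.T
    t=b-R@a; print('  resid mm',np.round((A@R.T+t-B)*1000,1).tolist()); return R,t,np.degrees(np.arctan2(R[1,0],R[0,0]))
E
python3 - <<'E'
from fit import *
c=cam('top'); p=lambda x,y,z: ray(c,190+(x+.5)/3-.5,140+(y+.5)/3-.5,z)[:2]
A=[(.09,.183),(.09,-.113),(-.07,-.113),(-.07,.183),(0,0)]
B=[p(*q,.012) for q in((331,106),(693,46),(735,237),(367,301),(574,177))]
R,t,y=rigid(A,B); print('checker',t,y)
print('cross',B[4])
for n,q in(('green',(376,134)),('red',(404,286))): print(n,(p(*q,.012)-t)@R)
g=p(398,228,.072); print('grip top',g,'in chk',(g-t)@R)
A=[(.03,.105),(.03,-.105),(-.03,-.105),(-.03,.105)]
B=[p(*q,.014) for q in((35,168),(293,192),(289,267),(27,241))]
Rr,tr,yr=rigid(A,B); print('rack',tr,yr)
for k in(-.07,0,.07): print('pocket',k,Rr@[0,k]+tr)
s=cam('side'); 
bl=Rr@[0,-.07]+tr
P=[[*(R@q+t),z] for q,z in(((0,0),.012),((0,0),.08),((-.07,.183),.012),((.09,.183),.012),((-.07,-.113),.012))]+[[*bl,.081],[*bl,.043],[*g,.072]]
uv=proj(s,P); im=s['image'].copy()
big=cv2.resize(im[110:330,160:400],None,fx=2.6,fy=2.6,interpolation=cv2.INTER_CUBIC)
for u,v in uv: cv2.drawMarker(big,(int((u-160+.5)*2.6),int((v-110+.5)*2.6)),(255,0,255),cv2.MARKER_CROSS,10,1)
cv2.imwrite('pics/side2.png',big)
E
```

```text
resid mm [[-0.2, -0.9], [1.5, 0.3], [-1.0, 2.4], [-0.6, 0.0], [0.2, -1.8]]
checker [ 0.53400651 -0.17270811] 8.187339892273348
cross [ 0.53379731 -0.1708693 ]
green [0.06158867 0.15214199]
red [-0.06271083  0.15172786]
grip top [ 0.49153875 -0.02438099] in chk [-0.02091161  0.15286317]
  resid mm [[0.3, 0.2], [-0.1, -1.6], [0.4, 0.9], [-0.6, 0.5]]
rack [0.51108979 0.16109335] -7.068406179250706
pocket -0.07 [0.50247599 0.09162536]
pocket 0 [0.51108979 0.16109335]
pocket 0.07 [0.51970359 0.23056135]
```

View pics/side2.png

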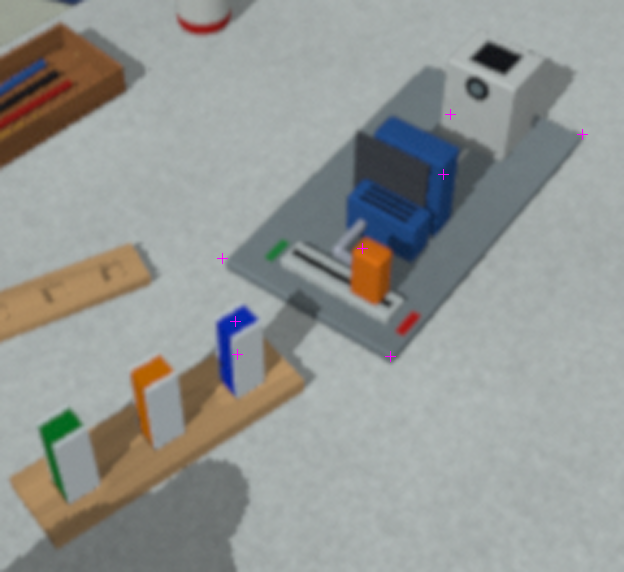

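The projections agree in the side view. The light path is at (0.534,-0.172) with yaw 8.2°, the grip at (0.4915,-0.024), and the blue cell at (0.503,0.092) with rack yaw -7.1°. All sizes are consistent. First I turn the tool so the jaws lie along checker x (yaw 98.2).

Request:
{"fn": "servo_tool", "kwargs": {"plan": [[0.6, [0, 0, 0], [0, 0, -7]], [0.6, [0, 0, 0], [0, 0, -7]], [0.6, [0, 0, 0], [0, 0, -7]], [0.6, [0, 0, 0], [0, 0, -7]], [0.6, [0, 0, 0], [0, 0, -7]], [0.6, [0, 0, 0], [0, 0, -7]], [0.6, [0, 0, 0], [0, 0, -7]], [0.6, [0, 0, 0], [0, 0, -7]], [0.6, [0, 0, 0], [0, 0, -7]], [0.6, [0, 0, 0], [0, 0, -7]], [0.6, [0, 0, 0], [0, 0, -7]], [0.6, [0, 0, 0], [0, 0, -5]], [0.6, [0, 0, 0], [0, 0, 0]]], "force": 20}}

```text
time_s: 1.38
tool_pos: [0.1772, -0.6243, 0.2206]
tool_rot: [-180.0, -0.2, 100.2]
force: [0.3, -0.4, 0.6]
grip_width: 0.0525
```

```bash
cat >> h.py <<'E'
from scipy.spatial.transform import Rotation as Ro
def go(p,yaw):
    o=env.get_obs(); R=Ro.from_euler('xyz',o['tool_rot'],degrees=True)
    T=Ro.from_euler('xyz',[180,0,yaw],degrees=True)
    print('t',round(o['time_s'],2),'tcp',np.round(o['tool_pos'],4),'rpy',np.round(o['tool_rot'],1),'F',np.round(o['force'],1),'grip',round(o['grip_width'],4),'q7',round(o['qpos'][6],1))
    print('shift cm',np.round(R.inv().apply(np.array(p)-o['tool_pos'])*100,2),'turn',np.round((R.inv()*T).as_rotvec(degrees=True),1))
E
python3 -c "
from h import *
go([.4915,-.024,.2],98.2)"
```

```text
t 1.38 tcp [ 0.1772 -0.6243  0.2206] rpy [-180.    -0.2  100.2] F [ 0.3 -0.4  0.6] grip 0.0525 q7 78.5
shift cm [53.51 41.55  2.21] turn [-0.  -0.2  2. ]
```

Request:
{"fn": "servo_tool", "kwargs": {"plan": [[0.6, [2.8, 2.2, 0.1], [0, 0, 0.1]], [0.6, [2.8, 2.2, 0.1], [0, 0, 0.1]], [0.6, [2.8, 2.2, 0.1], [0, 0, 0.1]], [0.6, [2.8, 2.2, 0.1], [0, 0, 0.1]], [0.6, [2.8, 2.2, 0.1], [0, 0, 0.1]], [0.6, [2.8, 2.2, 0.1], [0, 0, 0.1]], [0.6, [2.8, 2.2, 0.1], [0, 0, 0.1]], [0.6, [2.8, 2.2, 0.1], [0, 0, 0.1]], [0.6, [2.8, 2.2, 0.1], [0, 0, 0.1]], [0.6, [2.8, 2.2, 0.1], [0, 0, 0.1]], [0.6, [2.8, 2.2, 0.1], [0, 0, 0.1]], [0.6, [2.8, 2.2, 0.1], [0, 0, 0.1]], [0.6, [2.8, 2.2, 0.1], [0, 0, 0.1]], [0.6, [2.8, 2.2, 0.1], [0, 0, 0.1]], [0.6, [2.8, 2.2, 0.1], [0, 0, 0.1]], [0.6, [2.8, 2.2, 0.1], [0, 0, 0.1]], [0.6, [2.8, 2.2, 0.1], [0, 0, 0.1]], [0.6, [2.8, 2.2, 0.1], [0, 0, 0.1]], [0.6, [0, 0, 0], [0, 0, 0]]]}}

```text
time_s: 2.97
tool_pos: [0.5134, -0.049, 0.2016]
tool_rot: [179.7, 0.3, 94.4]
force: [-1.0, 1.1, 0.3]
grip_width: 0.0523
```

```bash
python3 -c "
from h import *
go([.4915,-.024,.14],98.2)"
```

```text
t 2.97 tcp [ 0.5134 -0.049   0.2016] rpy [179.7   0.3  94.4] F [-1.   1.1  0.3] grip 0.0523 q7 3.2
shift cm [ 2.69 -2.03  6.14] turn [ 0.3  0.3 -3.8]
```

Request:
{"fn": "servo_tool", "kwargs": {"plan": [[0.6, [1.35, -1.0, 0], [0.3, 0.3, -3.8]], [0.6, [1.3, -1.0, 2.0], [0, 0, 0]], [0.6, [0, 0, 2.0], [0, 0, 0]], [0.6, [0, 0, 2.0], [0, 0, 0]], [0.6, [0, 0, 0], [0, 0, 0]]]}}

```text
time_s: 3.38
tool_pos: [0.4922, -0.0195, 0.1414]
tool_rot: [179.8, -0.0, 98.1]
force: [-1.2, -0.1, 0.1]
grip_width: 0.0521
```

```bash
python3 -c "
from h import *
go([.4915,-.024,.046],98.2)
s=cam('side');cv2.imwrite('pics/side3.png',cv2.resize(s['image'][100:300,180:400],None,fx=2.6,fy=2.6,interpolation=cv2.INTER_CUBIC))"
```

```text
t 3.38 tcp [ 0.4922 -0.0195  0.1414] rpy [179.8  -0.   98.1] F [-1.2 -0.1  0.1] grip 0.0521 q7 3.6
shift cm [-0.44 -0.18  9.54] turn [ 0.2 -0.  -0.1]
```

View pics/side3.png

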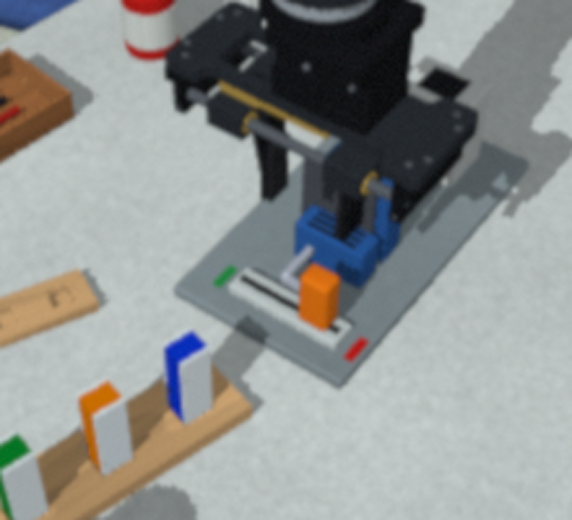

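The fingers straddle the grip along its slide, at crop (270,195) and (345,230) above the grip at (318,280). Descending.

Request:
{"fn": "servo_tool", "kwargs": {"plan": [[0.6, [-0.4, -0.2, 2.0], [0, 0, 0]], [0.6, [0, 0, 2.0], [0, 0, 0]], [0.6, [0, 0, 1.5], [0, 0, 0]], [0.6, [0, 0, 1.5], [0, 0, 0]], [0.6, [0, 0, 1.3], [0, 0, 0]], [0.6, [0, 0, 1.2], [0, 0, 0]], [0.6, [0, 0, 0], [0, 0, 0]]]}}

```text
time_s: 4.02
tool_pos: [0.4998, -0.0283, 0.0532]
tool_rot: [179.0, 0.4, 97.3]
force: [-0.8, 0.1, -1.1]
grip_width: 0.0523
```

Request:
{"fn": "servo_tool", "kwargs": {"plan": [[0.25, [0, 0, 0], [0, 0, 0]], [0.25, [0, 0, 0], [0, 0, 0]], [0.25, [0, 0, 0], [0, 0, 0]], [0.25, [0, 0, 0], [0, 0, 0]], [0.25, [0, 0, 0], [0, 0, 0]], [0.25, [0, 0, 0], [0, 0, 0]]]}}

```text
time_s: 4.52
tool_pos: [0.4987, -0.0285, 0.0542]
tool_rot: [179.2, 0.4, 97.3]
force: [-0.7, -0.6, -4.4]
grip_width: 0.026
```

```bash
python3 -c "
from h import *
a=np.radians(8.2);go([.4915+.051*np.cos(a),-.024+.051*np.sin(a),.046],98.2)"
```

```text
t 4.52 tcp [ 0.4987 -0.0285  0.0542] rpy [179.2   0.4  97.3] F [-0.7 -0.6 -4.4] grip 0.026 q7 -2.9
shift cm [0.63 4.43 0.88] turn [ 0.8  0.4 -0.9]
```

Request:
{"fn": "servo_tool", "kwargs": {"plan": [[0.2, [0, 0.7, 0], [0, 0, 0]], [0.2, [0, 0.7, 0], [0, 0, 0]], [0.2, [0, 0.7, 0], [0, 0, 0]], [0.2, [0.1, 0.7, 0], [0, 0, 0]], [0.2, [0, 0.7, 0], [0, 0, 0]], [0.2, [0, 0.5, 0], [0, 0, 0]], [0.2, [0, 0, 0], [0, 0, 0]]]}}

```text
time_s: 5.1
tool_pos: [0.5423, -0.022, 0.0542]
tool_rot: [179.2, 0.4, 97.3]
force: [-1.9, -0.6, -0.5]
grip_width: 0.0262
```

```bash
python3 -c "
from h import *
a=np.radians(8.2);go([.4915+.051*np.cos(a),-.024+.051*np.sin(a),.046],98.2)"
```

```text
t 5.1 tcp [ 0.5423 -0.022   0.0542] rpy [179.2   0.4  97.3] F [-1.9 -0.6 -0.5] grip 0.0262 q7 -6.7
shift cm [0.53 0.02 0.82] turn [ 0.8  0.4 -0.9]
```

Request:
{"fn": "servo_tool", "kwargs": {"plan": [[0.2, [0.05, 0.3, 0], [0, 0, 0]], [0.2, [0, 0.3, 0], [0, 0, 0]], [0.2, [0, 0.3, 0], [0, 0, 0]], [0.2, [0, 0.3, 0], [0, 0, 0]]]}}

```text
time_s: 5.43
tool_pos: [0.5427, -0.022, 0.0539]
tool_rot: [-179.0, 0.6, 97.3]
force: [-10.9, -0.8, 6.8]
grip_width: 0.0258
```

Request:
{"fn": "servo_tool", "kwargs": {"plan": [[0.2, [0, 0.3, 0], [0, 0, 0]], [0.2, [0, 0.3, 0], [0, 0, 0]], [0.2, [0, 0.3, 0], [0, 0, 0]]]}}

```text
time_s: 5.68
tool_pos: [0.5425, -0.022, 0.0536]
tool_rot: [-177.8, 0.7, 97.3]
force: [-12.5, -0.3, 6.0]
grip_width: 0.0263
```

The slide is at its stop: the tool stopped moving and the force rose to 12 N. Releasing and rising.

Request:
{"fn": "servo_tool", "kwargs": {"plan": [[0.6, [0, 0, 0], [0, 0, 0]], [0.6, [0, 0, 0], [0, 0, 0]], [0.6, [0, 0, 0], [0, 0, 0]], [0.6, [0, 0, 0], [0, 0, 0]], [0.6, [0, 0, -2], [0, 0, 0]], [0.6, [0, 0, -2], [0, 0, 0]], [0.6, [0, 0, -2], [0, 0, 0]], [0.6, [0, 0, -2], [0, 0, 0]], [0.6, [0, 0, -2], [0, 0, 0]], [0.6, [0, 0, 0], [0, 0, 0]]]}}

```text
time_s: 6.52
tool_pos: [0.5526, -0.0195, 0.1611]
tool_rot: [-178.6, 0.7, 97.2]
force: [0.6, 0.6, -0.0]
grip_width: 0.0519
```

```bash
python3 -c "
from h import *
go([.503,.092,.15],82.9)"
```

```text
t 6.52 tcp [ 0.5526 -0.0195  0.1611] rpy [-178.6    0.7   97.2] F [ 0.6  0.6 -0. ] grip 0.0519 q7 -3.8
shift cm [11.69 -3.51  1.06] turn [-1.3  0.9 14.3]
```

Request:
{"fn": "servo_tool", "kwargs": {"plan": [[0.6, [0, 0, 0], [-1.3, 0.9, 7.1]], [0.6, [0, 0, 0], [0, 0, 7.1]], [0.6, [0, 0, 0], [0, 0, 0]]]}}

```text
time_s: 6.77
tool_pos: [0.5556, -0.0192, 0.1632]
tool_rot: [179.6, -0.2, 82.6]
force: [0.3, -0.2, 0.8]
grip_width: 0.052
```

```bash
python3 -c "
from h import *
go([.503,.092,.15],82.9)"
```

```text
t 6.77 tcp [ 0.5556 -0.0192  0.1632] rpy [179.6  -0.2  82.6] F [ 0.3 -0.2  0.8] grip 0.052 q7 -16.3
shift cm [10.35 -6.66  1.3 ] turn [ 0.4 -0.2 -0.3]
```

Request:
{"fn": "servo_tool", "kwargs": {"plan": [[0.65, [2.6, -1.7, 0], [0, 0, 0]], [0.65, [2.6, -1.7, 0], [0, 0, 0]], [0.65, [2.6, -1.7, 0.6], [0, 0, 0]], [0.65, [2.5, -1.6, 0.6], [0, 0, 0]], [0.65, [0, 0, 0], [0, 0, 0]], [0.65, [0, 0, 0], [0, 0, 0]]]}}

```text
time_s: 7.27
tool_pos: [0.5021, 0.0936, 0.1489]
tool_rot: [179.4, -0.2, 83.5]
force: [0.3, -0.9, 0.5]
grip_width: 0.057
```

Run:
```python
from h import *
go([.503,.092,.15],82.9)
t=cam('top'); s=cam('side'); im=t['image']
a=np.radians(8.2); g=np.array([.534,-.1722])
hs=cv2.cvtColor(im,cv2.COLOR_BGR2HSV)
A=cv2.convertScaleAbs(cv2.resize(im[140:250,190:450],None,fx=3,fy=3,interpolation=cv2.INTER_CUBIC),alpha=1.5)
B=cv2.resize(s['image'][110:330,160:400],(520,476),interpolation=cv2.INTER_CUBIC)
B=cv2.copyMakeBorder(B[:270],0,0,0,780-520,cv2.BORDER_CONSTANT)
cv2.imwrite('pics/both4.png',np.vstack([A,B]))
```

```text
t 7.27 tcp [0.5021 0.0936 0.1489] rpy [179.4  -0.2  83.5] F [ 0.3 -0.9  0.5] grip 0.057 q7 -25.6
shift cm [-0.15  0.11 -0.11] turn [ 0.6 -0.2  0.6]
```

View pics/both4.png

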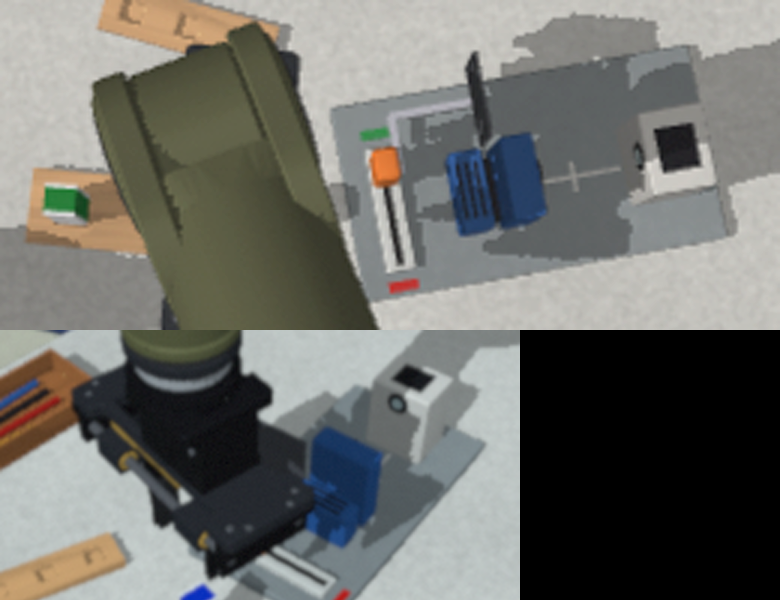

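The shutter is at the green mark: the grip top is at crop (385,166), beside the end of the rail. The gripper is above the blue cell, so I descend in two stages.

Request:
{"fn": "servo_tool", "kwargs": {"plan": [[0.65, [-0.15, 0.1, 0], [0.6, -0.2, 0.6]], [0.65, [0, 0, 1], [0, 0, 0]], [0.65, [0, 0, 1], [0, 0, 0]], [0.65, [0, 0, 1], [0, 0, 0]], [0.65, [0, 0, 1], [0, 0, 0]], [0.65, [0, 0, 1], [0, 0, 0]], [0.65, [0, 0, 0], [0, 0, 0]], [0.65, [0, 0, 0], [0, 0, 0]]]}}

```text
time_s: 8.03
tool_pos: [0.5045, 0.0863, 0.0915]
tool_rot: [-179.7, -0.0, 82.4]
force: [-0.5, 0.3, 0.3]
grip_width: 0.057
```

```bash
python3 -c "
from h import *
go([.503,.092,.036],82.9)"
```

```text
t 8.03 tcp [0.5045 0.0863 0.0915] rpy [-179.7   -0.    82.4] F [-0.5  0.3  0.3] grip 0.057 q7 -29.6
shift cm [ 0.55 -0.19  5.55] turn [-0.3 -0.  -0.5]
```

Request:
{"fn": "servo_tool", "kwargs": {"plan": [[0.65, [0.5, -0.2, 0], [0, 0, -0.5]], [0.65, [0, 0, 0], [0, 0, 0]], [0.65, [0.05, 0, 1], [0, 0, 0]], [0.65, [0.05, 0, 1], [0, 0, 0]], [0.65, [0, 0, 0], [0, 0, 0]]]}}

```text
time_s: 8.45
tool_pos: [0.504, 0.0936, 0.0708]
tool_rot: [-179.9, -0.0, 83.0]
force: [-0.6, -0.3, -0.5]
grip_width: 0.0567
```

```bash
python3 -c "
from h import *
go([.503,.092,.036],82.9)"
```

```text
t 8.45 tcp [0.504  0.0936 0.0708] rpy [-179.9   -0.    83. ] F [-0.6 -0.3 -0.5] grip 0.0567 q7 -31.3
shift cm [-0.18 -0.07  3.48] turn [-0.1 -0.   0.1]
```

Request:
{"fn": "servo_tool", "kwargs": {"plan": [[0.65, [-0.2, -0.1, 0.8], [0, 0, 0]], [0.65, [0, 0, 0.9], [0, 0, 0]], [0.65, [0, 0, 0.9], [0, 0, 0]], [0.65, [0, 0, 0.7], [0, 0, 0]], [0.65, [0, 0, 0], [0, 0, 0]], [0.65, [0, 0, 0], [0, 0, 0]]]}}

```text
time_s: 8.95
tool_pos: [0.5016, 0.0914, 0.033]
tool_rot: [-179.8, -0.0, 83.0]
force: [0.2, -0.1, -0.0]
grip_width: 0.0564
```

```bash
python3 -c "
from h import *
go([.503,.092,.036],82.9)
s=cam('side');cv2.imwrite('pics/side5.png',cv2.resize(s['image'][180:320,150:350],None,fx=3,fy=3,interpolation=cv2.INTER_CUBIC))"
```

```text
t 8.95 tcp [0.5016 0.0914 0.033 ] rpy [-179.8   -0.    83. ] F [ 0.2 -0.1 -0. ] grip 0.0564 q7 -33.6
shift cm [ 0.07  0.13 -0.31] turn [-0.2 -0.   0.1]
```

View pics/side5.png

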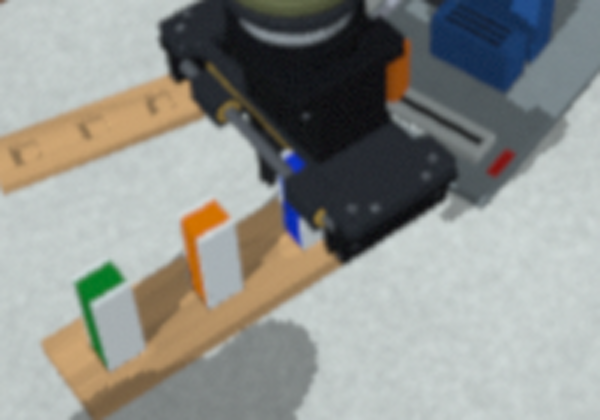

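The blue cell, at crop (295,205), sits between the fingers, and the other cells are clear. Closing.

Request:
{"fn": "servo_tool", "kwargs": {"plan": [[0.2, [0, 0.1, -0.2], [0, 0, 0]], [0.2, [0, 0, 0], [0, 0, 0]], [0.2, [0, 0, 0], [0, 0, 0]], [0.2, [0, 0, 0], [0, 0, 0]], [0.2, [0, 0, 0], [0, 0, 0]], [0.2, [0, 0, 0], [0, 0, 0]], [0.2, [0, 0, 0], [0, 0, 0]], [0.2, [0, 0, 0], [0, 0, 0]]], "force": 20}}

```text
time_s: 9.67
tool_pos: [0.5038, 0.0915, 0.0368]
tool_rot: [-179.9, -0.0, 83.0]
force: [0.0, -0.2, -0.5]
grip_width: 0.0239
```

Request:
{"fn": "servo_tool", "kwargs": {"plan": [[0.2, [0, 0, -0.6], [0, 0, 0]], [0.2, [0, 0, -0.8], [0, 0, 0]], [0.2, [0, 0, -1], [0, 0, 0]], [0.2, [0, 0, -1], [0, 0, 0]], [0.2, [0, 0, -1], [0, 0, 0]], [0.2, [0, 0, -1], [0, 0, 0]], [0.2, [0, 0, -1.5], [0, 0, 0]], [0.2, [0, 0, -1.5], [0, 0, 0]], [0.2, [0, 0, -1.5], [0, 0, 0]], [0.2, [0, 0, -1.5], [0, 0, 0]], [0.2, [0, 0, -1.5], [0, 0, 0]], [0.2, [0, 0, -1.5], [0, 0, 0]], [0.2, [0, 0, 0], [0, 0, 0]]]}}

```text
time_s: 10.75
tool_pos: [0.5051, 0.0928, 0.1985]
tool_rot: [179.6, -0.0, 83.1]
force: [-0.0, 0.5, 0.3]
grip_width: 0.0238
```

```bash
python3 -c "
from h import *
go([.534,-.172,.18],98.2)
s=cam('side');cv2.imwrite('pics/side6.png',cv2.resize(s['image'][100:320,150:400],None,fx=2.5,fy=2.5,interpolation=cv2.INTER_CUBIC))"
```

```text
t 10.75 tcp [0.5051 0.0928 0.1985] rpy [179.6  -0.   83.1] F [-0.   0.5  0.3] grip 0.0238 q7 -24.1
shift cm [-25.94   6.04   1.88] turn [  0.4   0.  -15.1]
```

View pics/side6.png

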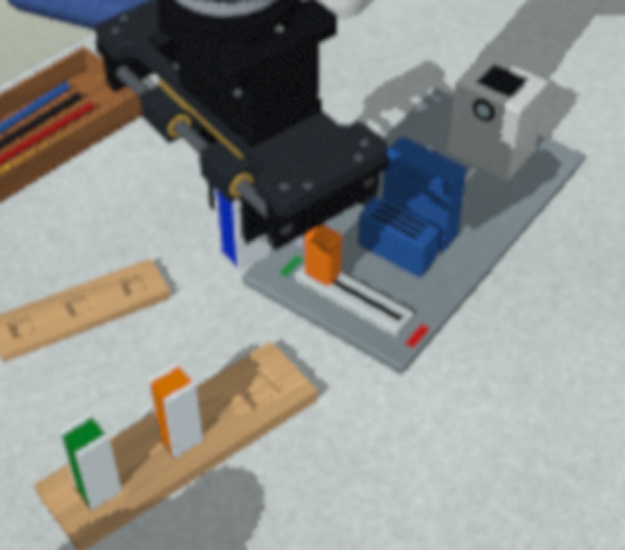

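The blue cell is held upright at crop (227,225). Its pocket is empty, and the green and amber cells are undisturbed. I turn first, then carry it over.

Request:
{"fn": "servo_tool", "kwargs": {"plan": [[0.2, [0, 0, 0], [0.4, 0, -5]], [0.2, [0, 0, 0], [0, 0, -5]], [0.2, [0, 0, 0], [0, 0, -5]], [0.2, [0, 0, 0], [0, 0, 0]]]}}

```text
time_s: 11.13
tool_pos: [0.503, 0.0922, 0.1957]
tool_rot: [-179.8, 0.1, 98.8]
force: [0.6, -0.0, -0.3]
grip_width: 0.0238
```

```bash
python3 -c "
from h import *
go([.534,-.172,.18],98.2)"
```

```text
t 11.13 tcp [0.503  0.0922 0.1957] rpy [-1.798e+02  1.000e-01  9.880e+01] F [ 0.6 -0.  -0.3] grip 0.0238 q7 -8.9
shift cm [-26.59  -0.96   1.6 ] turn [-0.2  0.1  0.6]
```

Request:
{"fn": "servo_tool", "kwargs": {"plan": [[0.2, [-1, 0, 0], [0, 0, 0]], [0.2, [-1.9, 0, 0], [0, 0, 0]], [0.2, [-2, -0.1, 0], [0, 0, 0]], [0.2, [-2, -0.1, 0], [0, 0, 0]], [0.2, [-2, -0.1, 0], [0, 0, 0]], [0.2, [-2, -0.1, 0], [0, 0, 0]], [0.2, [-2, -0.1, 0], [0, 0, 0]], [0.2, [-2, -0.1, 0], [0, 0, 0]], [0.2, [-2, -0.1, 0], [0, 0, 0]], [0.2, [-2, -0.1, 0], [0, 0, 0]], [0.2, [-2, -0.1, 0], [0, 0, 0]], [0.2, [-2, 0, 0], [0, 0, 0]], [0.2, [-1.7, 0, 0], [0, 0, 0]], [0.2, [-1, 0, 0], [0, 0, 0]], [0.2, [0, 0, 0], [0, 0, 0]], [0.2, [0, 0, 0], [0, 0, 0]]]}}

```text
time_s: 12.47
tool_pos: [0.5228, -0.1853, 0.1867]
tool_rot: [-179.0, -0.1, 96.6]
force: [-0.6, 0.8, -0.2]
grip_width: 0.0235
```

```bash
python3 -c "
from h import *
go([.534,-.172,.15],98.2)"
```

```text
t 12.47 tcp [ 0.5228 -0.1853  0.1867] rpy [-1.79e+02 -1.00e-01  9.66e+01] F [-0.6  0.8 -0.2] grip 0.0235 q7 16.3
shift cm [1.19 1.33 3.65] turn [-1.  -0.1 -1.6]
```

Request:
{"fn": "servo_tool", "kwargs": {"plan": [[0.2, [0.6, 0.65, 0], [-1, 0, -1.6]], [0.2, [0.6, 0.65, 0.8], [0, 0, 0]], [0.2, [0, 0, 1], [0, 0, 0]], [0.2, [0, 0, 1], [0, 0, 0]], [0.2, [0, 0, 0], [0, 0, 0]], [0.2, [0, 0, 0], [0, 0, 0]]]}}

```text
time_s: 12.97
tool_pos: [0.5355, -0.1631, 0.1553]
tool_rot: [179.9, -0.2, 98.8]
force: [0.7, -0.8, 0.0]
grip_width: 0.0238
```

```bash
python3 -c "
from h import *
go([.534,-.172,.074],98.2)"
```

```text
t 12.97 tcp [ 0.5355 -0.1631  0.1553] rpy [179.9  -0.2  98.8] F [ 0.7 -0.8  0. ] grip 0.0238 q7 15.4
shift cm [-0.89 -0.3   8.12] turn [ 0.1 -0.2  0.6]
```

Request:
{"fn": "servo_tool", "kwargs": {"plan": [[0.2, [-0.6, -0.2, 0.3], [0, 0, 0.4]], [0.2, [0, 0, 0], [0, 0, 0]], [0.2, [0, 0, 1], [0, 0, 0]], [0.2, [0, 0, 1], [0, 0, 0]], [0.2, [0, 0, 1], [0, 0, 0]], [0.2, [0, 0, 1], [0, 0, 0]], [0.2, [0, 0, 0], [0, 0, 0]], [0.2, [0, 0, 0], [0, 0, 0]]]}}

```text
time_s: 13.63
tool_pos: [0.5335, -0.1702, 0.1068]
tool_rot: [-180.0, -0.2, 98.3]
force: [0.1, -0.0, 0.2]
grip_width: 0.0237
```

```bash
python3 -c "
from h import *
go([.534,-.172,.074],98.2)"
```

```text
t 13.63 tcp [ 0.5335 -0.1702  0.1068] rpy [-180.    -0.2   98.3] F [ 0.1 -0.   0.2] grip 0.0237 q7 13.9
shift cm [-0.2   0.02  3.27] turn [-0.  -0.2  0.1]
```

Request:
{"fn": "servo_tool", "kwargs": {"plan": [[0.2, [-0.1, 0, 0.7], [0, 0, 0]], [0.2, [0, 0, 0.7], [0, 0, 0]], [0.2, [0, 0, 0.7], [0, 0, 0]], [0.2, [0, 0, 0.7], [0, 0, 0]], [0.2, [0, 0, 0], [0, 0, 0]], [0.2, [0, 0, 0], [0, 0, 0]], [0.2, [0, 0, 0], [0, 0, 0]]]}}

```text
time_s: 14.22
tool_pos: [0.5338, -0.1711, 0.0756]
tool_rot: [-180.0, -0.3, 98.3]
force: [0.1, -0.5, -0.1]
grip_width: 0.0236
```

Run:
```python
from h import *
go([.534,-.172,.074],98.2)
s=cam('side'); t=cam('top')
A=cv2.resize(s['image'][90:260,230:400],(510,510),interpolation=cv2.INTER_CUBIC)
B=cv2.convertScaleAbs(cv2.resize(t['image'][140:310,300:390],(270,510),interpolation=cv2.INTER_CUBIC),alpha=1.5)
for k,z in((1,.0),):
    o=env.get_obs(); x,y,zz=o['tool_pos']
    for P in([.534,-.172,.08],[.534,-.172,.042]):
        u,v=proj(s,[P])[0]; cv2.drawMarker(A,(int((u-230+.5)*3),int((v-90+.5)*3)),(255,0,255),cv2.MARKER_CROSS,12,1)
cv2.imwrite('pics/fin7.png',np.hstack([A,B]))
```

```text
t 14.22 tcp [ 0.5338 -0.1711  0.0756] rpy [-180.    -0.3   98.3] F [ 0.1 -0.5 -0.1] grip 0.0236 q7 12.7
shift cm [-0.09  0.01  0.16] turn [-0.  -0.3  0.1]
```

View pics/fin7.png

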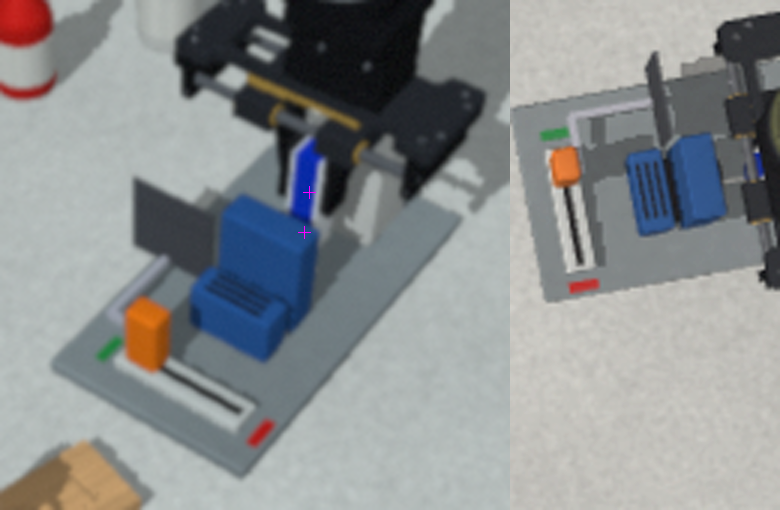

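The cell is upright between the housings, with the predicted path centre (308,192) on its blue face. The shutter is at green and the grip is 24 mm. I let it settle and hand in.

Request:
{"fn": "servo_tool", "kwargs": {"plan": [[0.2, [0, 0, 0], [0, 0, 0]], [0.2, [0, 0, 0], [0, 0, 0]], [0.2, [0, 0, 0], [0, 0, 0]]]}}

```text
time_s: 14.57
tool_pos: [0.5348, -0.1714, 0.0769]
tool_rot: [179.9, -0.2, 98.3]
force: [-0.3, -0.4, -0.8]
grip_width: 0.0241
```

```bash
python3 -c "
from h import *
go([.534,-.172,.074],98.2); print(np.abs(env.get_obs()['joint_velocities']).max()); print(env.sign_off())"
```

```text
t 14.57 tcp [ 0.5348 -0.1714  0.0769] rpy [179.9  -0.2  98.3] F [-0.3 -0.4 -0.8] grip 0.0241 q7 12.7
shift cm [-0.05 -0.09  0.29] turn [ 0.1 -0.2  0.1]
0.21560935390429578
the job is handed in; nothing more can be done
None
```

I slid the shutter to its end stop, lifted the blue cell out by its frosted faces, and handed in while holding it in the light path. That took 14.6 s of the 53 s; no verdict is reported.

- **Shutter:** the grip stopped moving and the force rose to about 12 N, and the later pictures show it beside the green mark.
- **Blue cell:** the last readings put the tool within about 1 mm of the measured light-path centre across and along the beam. By my estimate the cell's centre is about 3 mm high. Tilt is under 0.3° and the yaw is within 0.1° of the checker yaw I measured. The grip reads 24 mm, and the arm is at rest with no outside force beyond noise.
- **Other cells:** the green and amber cells looked undisturbed in their pockets after the lift. I did not measure them again after that.

No check failed or disagreed. The checker's position comes from a fit to picture points with residuals up to 2.4 mm, which is inside the 7 mm tolerance across the beam.

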